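Sweep the nuts into the sorting tray's trough

ROBOT

A 6-joint arm with a two-finger parallel gripper is mounted at the origin on the work surface. World frame = base frame: x ahead of the robot, y to its left, z up, the work surface at z = 0. Lengths are in m, angles in rad, forces in N, time in s.
With the tool pointing down it reaches from about 0.375 to 0.9 m from the base axis. Payload 3.1 kg.
Tool frame: the origin (TCP) lies midway between the tips of the shut fingers; the grasp point (between the pads) lies 19 mm behind it; z points along the fingers, x is the direction in which the jaws open and shut, and the axes are right-handed (so a half turn about z gives the same grasp; the last joint's range is limited). The gripper opens to 85 mm and grips with 20 to 120 N. Pads are 22 mm wide; open, the fingers measure 114 mm over their backs; the gripper's body (76 mm by 85 mm) begins 54 mm behind the grasp point. The pads swing forward as they close: fully open they stand 13 mm farther back than shut.
Start: joints at [-1.395, 0.527, 1.433, -0, 1.181, -0.178], TCP at [0.217, -0.586, 0.231] pointing down, gripper open.
Joint ranges: [-3.08, 3.08], [-0.75, 2.2], [0.22, 2.44], [-1.43, 4.57], [0, 2.65], [-2.85, 2.85]. Speed limits (rad/s): [2.79, 2.79, 3.14, 3.14, 3.14, 3.14].

INTERFACE

Orientations are given as a unit quaternion [x, y, z, w].
In Python, from station import * gives the robot as it stands.
- The arm moves only by the tool servo_tool, never from a script. Its argument "targets" is a list of rows, each a list of 6 numbers: the shift along the tool's x, y, z in mm, then the turn, a rotation vector about the tool's x, y, z in degrees. A call has 1 to 10 rows; each row is the pose to reach, as a shift and turn from the pose commanded when the call began, along the tool's axes at that moment; what a row does not reach only later rows make up. A row lasts 1/8 s, in which the tool goes at most 62.5 mm and 10.7 degrees, less where a joint would pass 70% of its speed; a pose out of reach is approached as far as the arm can. A call with a gripper value outside its range is refused whole. "gripper" is the finger opening in mm, from 0 to 85.4, set as the call begins (left out, the last holds). The fingers move at their own pace and stop on an object; "newtons" is the grip in N (left out, the last holds). Time passes only in rows, so rows that repeat a pose let the fingers close. It gives the time, the measured TCP pose, the force and the opening at its end, in the units of the state.
- sense(): the state, without advancing time (a new reading comes with each control period).
- snapshot(name): name is "scene" or "top" or "wrist"; returns a dict with "color" (420x560x3 uint8, red, green, blue), "vfov" (degrees; the focal length in pixels is half the picture's height over the tangent of half this angle, whatever the lens; pixels are square), "cx", "cy" (the principal point, pixels), "D" ([k1, k2, p1, p2, k3] as OpenCV has them; the pictures are not rectified), "R" (3x3) and "t" (3): a world point X has camera coordinates R X + t. Camera axes: x right, y down, z forward; pixel columns grow to the right and rows downward; lengths in m; the calibration is good to about 2 mm. A picture is of the moment at which its call begins. There is no depth.
- sign_off(): hands the job in, once; it reports no verdict.
The state is a dict: "t": time; "q": joint angles; "qd": joint speeds; "tau": joint torques, N m; "tcp_pos": TCP position; "tool_rot": TCP orientation; "force": force on the tool from outside, world axes, zero at the start; "ft_torque": the same for the moment, N m; "finger_gap": opening from 0.0 (shut) to 1.0 (fully open).
Only numpy, scipy, OpenCV 4.12 (cv2) and the standard library are available. Lean on these libraries where they do the work, as an engineer would, in place of code of your own. Each camera call takes 0.05 s, during which the arm holds its last target. There are 200 camera calls.

TASK

Sweep the four loose hexagon nuts across the black deck of the sorting tray with the fingers until all four have dropped into the sunk trough at its left end. Only push them: do not pick up or lift any nut. Leave the nipple and the jar standing where they are on the deck, and leave everything on the bench beside the tray where it lies.

Things in the scene. Friction and masses are not known exactly. Their poses are not given: they have to be found in the camera images.
- tray: sorting tray of aluminium with black rubber on its deck, fixed, 248 x 358 mm; origin under it at bench height, z up. The flat deck is at z = 0.030, x -0.12 to 0.12, y -0.17 to 0.12 in the tray's frame. At its +y end (left as the robot sees it; the tray is turned 17 degrees at most) it drops sharply, without a rim, into the trough. A 4 mm thick rim round the other sides of deck and trough rises to z = 0.038
- trough (a point): centre of the floor of the trough, the sunk channel at the tray's left end; axes as the tray's. The floor is 26 mm below the deck and 4 mm above the bench, 60 mm wide along y (from the deck's edge at y = -0.03 of this point to the outer wall) and 240 mm long along x. Its -x end wall has a pouring notch 24 mm wide, sill 18 mm above the floor
- nut1: loose M12 hexagon nut of bare steel lying flat, 19 mm across flats, 22 mm across corners, 10 mm high, about 16 g, with an open bore; origin at the centre of its underside, z up through the bore at the start
- nut2: loose M12 hexagon nut of bare steel lying flat, 19 mm across flats, 22 mm across corners, 10 mm high, about 16 g, with an open bore; origin at the centre of its underside, z up through the bore at the start
- nut3: loose M12 hexagon nut of bare steel lying flat, 19 mm across flats, 22 mm across corners, 10 mm high, about 16 g, with an open bore; origin at the centre of its underside, z up through the bore at the start
- nut4: loose M12 hexagon nut of bare steel lying flat, 19 mm across flats, 22 mm across corners, 10 mm high, about 16 g, with an open bore; origin at the centre of its underside, z up through the bore at the start
- nipple: bystander standing on the deck: steel vacuum half nipple, a round flange 34 mm in diameter and 7.6 mm thick below, a tube 19 mm in diameter above, 38 mm tall in all, about 110 g; origin at the centre of its underside
- jar: bystander standing on the deck: small amber sample jar with a white cap, 30 mm in diameter, 42 mm tall, about 35 g, easily tipped; origin at the centre of its underside
- blank_flange: bystander lying on the bench near the tray's trough: steel blank flange, 70 mm in diameter, 13 mm thick; origin at the centre of its underside
- spanner: bystander lying on the bench beyond the trough: steel spanner 200 mm long along its x
- screwdriver: bystander lying on the bench to the right of the tray: screwdriver with yellow handle, 190 mm long along its x
- solvent: bystander standing on the bench at the right: white plastic bottle, 66 mm in diameter, 170 mm tall; origin at the centre of its underside
- elbow: bystander standing on the bench to the right of the tray: aluminium vacuum elbow with two round flanges of 40 mm, 62 mm tall; origin at the centre of its underside

How it is judged:
At the end, for the whole second after the job is handed in: All four nuts lie at rest in the trough, between its walls and below deck level (underside centre lower than 26 mm above the bench); the nipple and the jar stand upright within 12 mm of their first places, the things on the bench within 15 mm of theirs (y of nut1 in the frame of tray between 0.118 and 0.182 m and x of nut1 in the frame of tray between -0.122 and 0.122 m and z of each of nut1, nut2, nut3, nut4 in the frame of tray below 0.026 m and linear speed of each of nut1, nut2, nut3, nut4 below 0.02 m/s and y of nut2 in the frame of tray between 0.118 and 0.182 m and x of nut2 in the frame of tray between -0.122 and 0.122 m and y of nut3 in the frame of tray between 0.118 and 0.182 m and x of nut3 in the frame of tray between -0.122 and 0.122 m and y of nut4 in the frame of tray between 0.118 and 0.182 m and x of nut4 in the frame of tray between -0.122 and 0.122 m and distance of each of nipple, jar from where it was at the start of the episode below 0.012 m and angle between each of nipple, jar's own z axis and vertical below 0.2 rad and distance of each of blank_flange, spanner, screwdriver, solvent, elbow from where it was at the start of the episode below 0.015 m); the robot touches nothing.
It fails at once if a nut is pushed with the arm or the body of the gripper instead of the fingers (contact force between the arm and nut1 above 1 N or contact force between the arm and nut2 above 1 N or contact force between the arm and nut3 above 1 N or contact force between the arm and nut4 above 1 N).
It fails at once if a nut is lifted or carried off the deck instead of being swept over it (z of any of nut1, nut2, nut3, nut4 in the frame of tray above 0.047 m).
It fails at once if the nipple or the jar is shifted by more than 12 mm or tipped (distance of any of nipple, jar from where it was at the start of the episode above 0.012 m or angle between any of nipple, jar's own z axis and vertical above 0.35 rad).
It fails at once if a thing on the bench beside the tray is shifted by more than 15 mm (distance of any of blank_flange, spanner, screwdriver, solvent, elbow from where it was at the start of the episode above 0.015 m).
It also fails if it takes over 69 s, if anything falls off the work surface, if the arm or the gripper's body presses on something with over 40 N, if the wrist force passes 120 N, or if a joint passes its speed limit or range.

## Working session

There is one attempt and no reset: what is moved stays moved. The work goes in short steps, Python scripts to look and compute and a tool call to move; the robot and the scene stay as the last step left them, time stands still between calls to the robot, and variables do not carry over. Pictures are saved under pics/ and viewed, about 8 in all and at most 12, crops included, and the job is handed in when it is done.

Besides the shell and the picture viewer there is one more tool, called in YAML: its name, and indented under it one key for each argument. servo_tool: Moves the arm, as the interface text tells. Its arguments: {"type":"object","properties":{"targets":{"type":"array","items":{"type":"array","items":{"type":"number"}}},"gripper":{"type":"number"},"newtons":{"type":"number"}},"required":["targets"]}

```bash
mkdir -p pics; cat > h.py <<'E'
from station import *
import numpy as np, cv2
def K(s):
    h=s["color"].shape[0]; f=h/2/np.tan(np.radians(s["vfov"])/2)
    return np.array([[f,0,s["cx"]],[0,f,s["cy"]],[0,0,1.]])
def ray(s,px,z):
    R=np.array(s["R"]);t=np.array(s["t"])
    u=cv2.undistortPoints(np.array(px,float).reshape(-1,1,2),K(s),np.array(s["D"],float)).reshape(-1,2)
    d=np.c_[u,np.ones(len(u))]@R; c=-R.T@t
    return c+d*((z-c[2])/d[:,2])[:,None]
def proj(s,X):
    return cv2.projectPoints(np.array(X,float).reshape(-1,1,3),cv2.Rodrigues(np.array(s["R"],float))[0],np.array(s["t"],float),K(s),np.array(s["D"],float))[0].reshape(-1,2)
def save(s,n,crop=None,k=1):
    im=s["color"][:,:,::-1]
    if crop: im=im[crop[1]:crop[3],crop[0]:crop[2]]
    cv2.imwrite("pics/"+n,cv2.resize(im,None,fx=k,fy=k,interpolation=cv2.INTER_CUBIC))
E
python3 - <<'E'
from h import *
for n in("top","scene"):
    s=snapshot(n); save(s,n+"0.png"); np.save(n+"0.npy",s,allow_pickle=True)
    R=np.array(s["R"]);print(n,s["vfov"],s["D"],-R.T@np.array(s["t"]),R[2])
st=sense();print(st["t"],st["tcp_pos"],st["tool_rot"],st["finger_gap"])
E
```

```text
top 44.26820415584455 [-0.13278436  0.          0.          0.          0.        ] [ 0.34567841 -0.03855049  1.57679834] [ 0.12689914  0.0127568  -0.99183359]
scene 42.621514460245365 [-0.13675308  0.          0.          0.          0.        ] [ 1.23885098 -0.46093503  1.08579714] [-0.51609687  0.33379672 -0.78881162]
0.1 [ 0.21703048 -0.58541426  0.23042073] [ 8.20793418e-01 -5.71224311e-01 -6.96568410e-04 -6.82417803e-04] 0.99778587921027
```

View pics/top0.png

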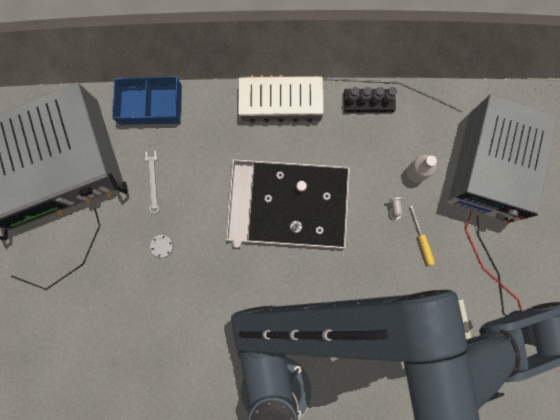

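View pics/scene0.png

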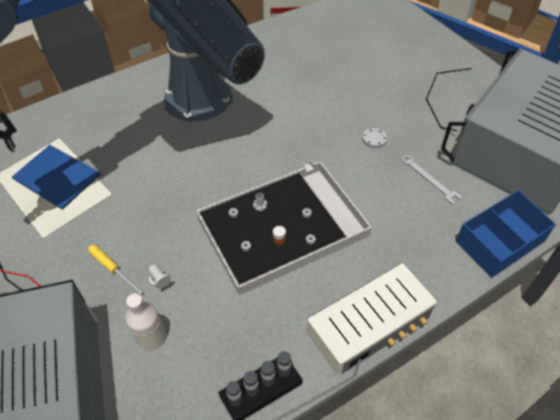

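Top view: the nuts are near (280,175), (268,198), (327,196) and (320,230). The jar is at (301,186), the nipple at (296,227), and the trough is the light strip on the left. Next I measure them.

```bash
cat > m.py <<'E'
from h import *
def measure(s,verbose=True):
    # deck region mask from dark pixels
    g=cv2.cvtColor(s["color"],cv2.COLOR_RGB2GRAY)
    m=np.zeros_like(g); roi=(slice(155,255),slice(222,355)); m[roi]=(g[roi]<60)*255
    c=max(cv2.findContours(m,cv2.RETR_EXTERNAL,cv2.CHAIN_APPROX_NONE)[0],key=cv2.contourArea)
    return g,c
if __name__=="__main__":
    s=np.load("top0.npy",allow_pickle=True).item()
    g,c=measure(s)
    P=ray(s,c.reshape(-1,2),0.030)[:,:2].astype(np.float32)
    (cx,cy),(w,h),a=cv2.minAreaRect(P); print("deck rect",cx,cy,w,h,a); print(cv2.boxPoints(((cx,cy),(w,h),a)))
    hull=cv2.convexHull(c); d=np.zeros_like(g); cv2.drawContours(d,[hull],-1,255,-1)
    d=cv2.erode(d,np.ones((3,3)))
    b=((g>70)&(d>0)).astype(np.uint8)
    n,l,st,ce=cv2.connectedComponentsWithStats(b)
    for i in range(1,n):
        if st[i,4]>4: print(ce[i].round(1),st[i,2:],ray(s,ce[i],0.039)[0].round(4))
    save(s,"crop0.png",(220,150,360,255),5)
E
python3 m.py
```

```text
deck rect 0.5586748719215393 -0.07244405150413513 0.2834317982196808 0.23362399637699127 85.6845474243164
[[ 0.43153027 -0.20496833]
 [ 0.6644919  -0.22254801]
 [ 0.6858195   0.06008023]
 [ 0.45285785  0.0776599 ]]
[279.6 174.6] [ 8  8 53] [ 0.6467 -0.0179  0.039 ]
[301.1 185.3] [ 11  12 103] [ 0.6131 -0.0826  0.039 ]
[326.4 195.6] [ 8  8 55] [ 0.5811 -0.1584  0.039 ]
[267.6 197.8] [ 8  9 54] [0.5759 0.0186 0.039 ]
[295.8 226.1] [ 13  13 126] [ 0.4897 -0.0654  0.039 ]
[319.2 229.8] [ 9  9 58] [ 0.478  -0.1351  0.039 ]
```

View pics/crop0.png

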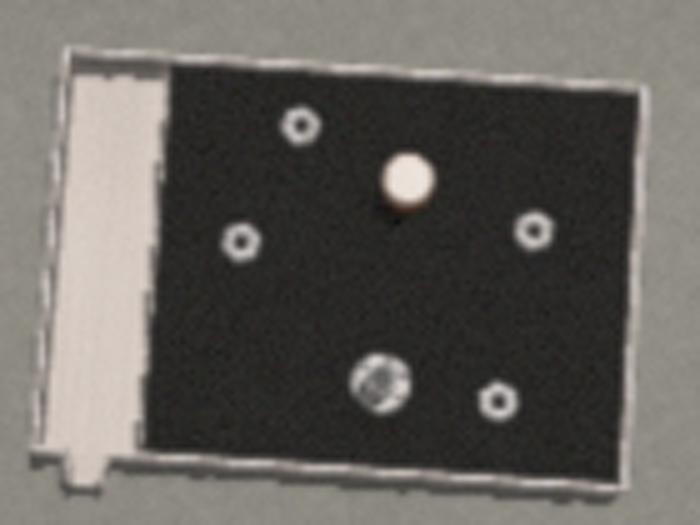

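servo_tool:
  targets:
    - [-206,-266,0,0,0,-35]
    - [-412,-533,0,0,0,-65.4]
    - [-412,-533,0,0,0,-65.4]
    - [-412,-533,0,0,0,-65.4]
    - [-412,-533,0,0,0,-65.4]
    - [-412,-533,0,0,0,-65.4]
    - [-412,-533,0,0,0,-65.4]
    - [-412,-533,0,0,0,-65.4]
    - [-412,-533,0,0,0,-65.4]
    - [-412,-533,0,0,0,-65.4]
  gripper: 10

```text
t: 1.35
tcp_pos: [0.5487, -0.0539, 0.2311]
tool_rot: [0.999, -0.037, -0.0, 0.0]
force: [0.3, -0.8, 0.1]
finger_gap: 0.121
```

```bash
cat > w.py <<'E'
import sys
from h import *
from scipy.spatial.transform import Rotation as Ro
ex=np.array([.9972,-.0752]);ey=np.array([.0752,.9972]);O=np.array([.5606,-.0475])
def tray(p): d=np.array(p)[:2]-O; return np.array([d@ex,d@ey])
def world(x,y): return O+x*ex+y*ey
# targets in mm of tray frame: x y zworld yaw(deg of tool x rel. tray x)
def go(x,y,z,yaw):
    st=sense();T=Ro.from_quat(st["tool_rot"]);p=np.r_[world(x/1e3,y/1e3),z/1e3]-st["tcp_pos"]
    th=np.radians(yaw)+np.arctan2(ex[1],ex[0]);c,s_=np.cos(th),np.sin(th)
    G=Ro.from_matrix(np.array([[c,s_,0],[s_,-c,0],[0,0,-1.]]))
    print(((T.inv().apply(p))*1e3).round(1),(T.inv()*G).as_rotvec(degrees=True).round(1))
def state():
    st=sense();print("t",round(st["t"],2),"tray",(tray(st["tcp_pos"])*1e3).round(1),"z",round(st["tcp_pos"][2]*1e3,1),"F",np.round(st["force"],1),"gap",round(st["finger_gap"],3))
if __name__=="__main__":
    state(); a=list(map(float,sys.argv[1:]))
    for i in range(0,len(a),4): go(*a[i:i+4])
E
python3 w.py 10 35 230 0
python3 - <<'E'
from w import *
s=snapshot("wrist"); save(s,"w1.png"); np.save("w1.npy",s,allow_pickle=True)
for n,p,z in (("A",(83.6,36),39),("B",(10.3,67),39),("C",(28.8,-109),39),("D",(-75.8,-93.6),39),("jar",(49,-30.5),72)):
    print(n,proj(s,[[*world(p[0]/1e3,p[1]/1e3),z/1e3]]).round(0))
E
```

```text
t 1.35 tray [-11.3  -7.3] z 231.1 F [ 0.3 -0.8  0.1] gap 0.121
[ 21.4 -42.3   1.1] [0. 0. 0.]
A [[365. 150.]]
B [[298. 120.]]
C [[310. 270.]]
D [[224. 259.]]
jar [[335. 218.]]
```

View pics/w1.png

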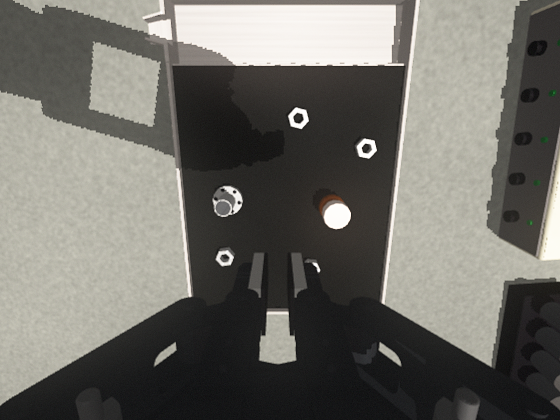

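Wrist view matches the predictions to about 2 px: A (366,148), B (298,118), D (225,258), jar (337,215). Settling one row to read the commanded pose.

servo_tool:
  targets:
    - [0,0,0,0,0,0]
    - [0,0,0,0,0,0]

```text
t: 1.65
tcp_pos: [0.5472, -0.0565, 0.2309]
tool_rot: [0.999, -0.038, -0.001, 0.0]
force: [-0.3, -0.9, -0.7]
finger_gap: 0.117
```

```bash
python3 w.py 10 36 90 0 10 36 35 0
```

```text
t 1.65 tray [-12.6 -10. ] z 230.9 F [-0.3 -0.9 -0.7] gap 0.117
[ 22.8 -46.  140.9] [0.  0.1 0. ]
[ 22.9 -46.  195.9] [0.  0.1 0. ]
```

servo_tool:
  targets:
    - [23,-46,50,0,0,0]
    - [23,-46,100,0,0,0]
    - [23,-46,140,0,0,0]
    - [23,-46,170,0,0,0]
    - [23,-46,185,0,0,0]
    - [23,-46,195,0,0,0]
    - [23,-46,196,0,0,0]

```text
t: 2.52
tcp_pos: [0.5745, -0.0123, 0.0355]
tool_rot: [0.999, -0.038, 0.0, 0.0]
force: [-0.9, 0.7, 0.5]
finger_gap: 0.115
```

```bash
python3 w.py 10 118 35 0; python3 -c "
from w import *
s=snapshot('wrist'); save(s,'w2.png',(160,60,420,300),2)"
```

```text
t 2.52 tray [11.3 36.1] z 35.5 F [-0.9  0.7  0.5] gap 0.115
[ -1.3 -81.9   0.5] [ 0. -0. -0.]
```

View pics/w2.png

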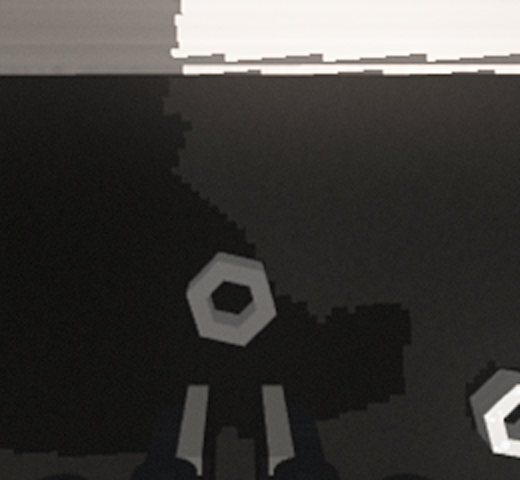

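Nut B lies centred ahead of the two fingers. Sweeping.

servo_tool:
  targets:
    - [-1,-9,0,0,0,0]
    - [-1,-18,0,0,0,0]
    - [-1,-27,0,0,0,0]
    - [-1,-36,0,0,0,0]
    - [-1,-46,0,0,0,0]
    - [-1,-56,0,0,0,0]
    - [-1,-66,0,0,0,0]
    - [-1,-75,0,0,0,0]
    - [-1,-82,0,0,0,0]
    - [-1,-84,0,0,0,0]

```text
t: 3.82
tcp_pos: [0.5796, 0.0727, 0.0353]
tool_rot: [0.999, -0.037, -0.0, 0.0]
force: [-0.6, -0.4, 0.7]
finger_gap: 0.115
```

```bash
python3 w.py 84 8 90 0 84 5 35 0 ; python3 -c "
from w import *
s=snapshot('wrist'); save(s,'w3.png')"
```

```text
t 3.83 tray [ 10.  121.3] z 35.3 F [-0.6 -0.4  0.7] gap 0.115
[ 73.9 113.4 -54.7] [0.  0.  0.1]
[ 73.9 116.4   0.3] [0.  0.  0.1]
```

View pics/w3.png

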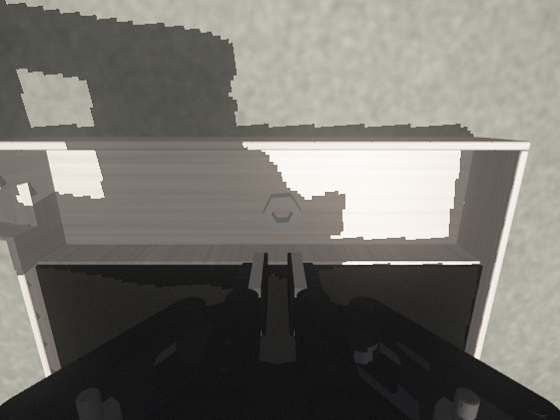

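Nut B is flat in the trough at (282,208). Next is nut A.

servo_tool:
  targets:
    - [0,5,-40,0,0,0]
    - [20,35,-58,0,0,0]
    - [50,80,-58,0,0,0]
    - [74,115,-58,0,0,0]
    - [74,115,-58,0,0,0]
    - [74,115,-30,0,0,0]
    - [74,115,-10,0,0,0]
    - [74,115,0,0,0,0]
    - [74,115,0,0,0,0]

```text
t: 5.0
tcp_pos: [0.6441, -0.0474, 0.0344]
tool_rot: [0.999, -0.037, -0.001, -0.0]
force: [-0.0, -0.6, -0.2]
finger_gap: 0.115
```

servo_tool:
  targets:
    - [0,-10,0,0,0,0]
    - [0,-20,0,0,0,0]
    - [0,-30,0,0,0,0]
    - [0,-40,0,0,0,0]
    - [0,-50,0,0,0,0]
    - [0,-60,0,0,0,0]
    - [0,-70,0,0,0,0]
    - [0,-80,0,0,0,0]
    - [0,-90,0,0,0,0]

```text
t: 6.12
tcp_pos: [0.6516, 0.0424, 0.0353]
tool_rot: [0.999, -0.037, -0.0, -0.0]
force: [0.7, -0.6, -0.6]
finger_gap: 0.115
```

servo_tool:
  targets:
    - [0,-10,0,0,0,0]
    - [0,-18,0,0,0,0]
    - [0,-24,0,0,0,0]
    - [0,-25,0,0,0,0]

```text
t: 6.62
tcp_pos: [0.6535, 0.0671, 0.0353]
tool_rot: [0.999, -0.037, 0.0, 0.0]
force: [-0.3, -0.8, -0.8]
finger_gap: 0.118
```

```bash
python3 w.py 41 -134 95 25.4 41 -134 35 25.4 ; python3 -c "
from w import *
s=snapshot('wrist'); save(s,'w4.png')"
```

```text
t 6.62 tray [ 84.  121.3] z 35.3 F [-0.3 -0.8 -0.8] gap 0.118
[-43.3 255.2 -59.7] [  0.   -0.  -25.3]
[-43.3 255.2   0.3] [  0.   -0.  -25.3]
```

View pics/w4.png

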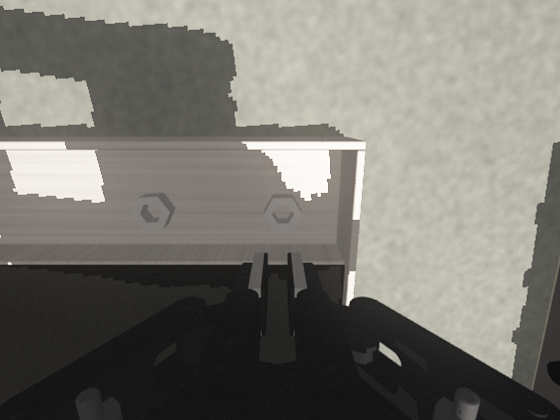

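Both A (283,208) and B (155,210) are in the trough. Next is nut C, approached with a 25° turn so the line passes between the nipple and the jar.

servo_tool:
  targets:
    - [0,5,-50,0,0,0]
    - [-10,50,-80,0,0,-8]
    - [-20,100,-80,0,0,-16]
    - [-30,150,-80,0,0,-25.3]
    - [-37,200,-80,0,0,-25.3]
    - [-43,235,-80,0,0,-25.3]
    - [-43,255,-80,0,0,-25.3]
    - [-43,255,-80,0,0,-25.3]
    - [-43,255,-80,0,0,-25.3]

```text
t: 7.8
tcp_pos: [0.5917, -0.1832, 0.1152]
tool_rot: [0.983, 0.183, -0.0, -0.0]
force: [0.5, 0.3, 0.3]
finger_gap: 0.119
```

```bash
python3 w.py 41 -134 35 25.4 -10 -27 35 25.4; python3 -c "
from w import *
s=snapshot('wrist'); save(s,'w5.png')"
```

```text
t 7.8 tray [  41.2 -132.9] z 115.2 F [0.5 0.3 0.3] gap 0.119
[-0.6  1.  80.2] [-0.1  0.  -0. ]
[  -0.8 -117.6   80.3] [-0.1  0.  -0. ]
```

View pics/w5.png

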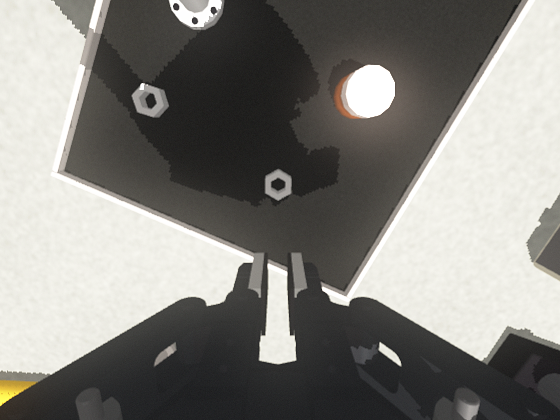

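Nut C at (278,185) is centred ahead of the fingers, and the line is clear of the nipple and jar. Descend and sweep straight along it.

servo_tool:
  targets:
    - [0,0,40,0,0,0]
    - [0,1,65,0,0,0]
    - [0,1,78,0,0,0]
    - [0,1,80,0,0,0]
    - [0,1,80,0,0,0]

```text
t: 8.48
tcp_pos: [0.5926, -0.1852, 0.036]
tool_rot: [0.983, 0.183, 0.001, 0.0]
force: [-0.1, 0.3, 1.2]
finger_gap: 0.119
```

servo_tool:
  targets:
    - [0,-10,0,0,0,0]
    - [0,-20,0,0,0,0]
    - [0,-30,0,0,0,0]
    - [0,-40,0,0,0,0]
    - [0,-50,0,0,0,0]
    - [0,-60,0,0,0,0]
    - [0,-70,0,0,0,0]
    - [0,-80,0,0,0,0]
    - [0,-90,0,0,0,0]
    - [0,-90,0,0,0,0]

```text
t: 9.72
tcp_pos: [0.559, -0.1004, 0.0352]
tool_rot: [0.983, 0.183, -0.0, -0.0]
force: [0.4, -0.3, -0.0]
finger_gap: 0.118
```

```bash
python3 w.py -80 120 35 25.4; python3 -c "
from w import *
s=snapshot('wrist'); save(s,'w6.png')"
```

```text
t 9.72 tray [  2.4 -52.8] z 35.2 F [ 0.4 -0.3 -0. ] gap 0.118
[  -0.3 -191.5    0.4] [-0.  0. -0.]
```

View pics/w6.png

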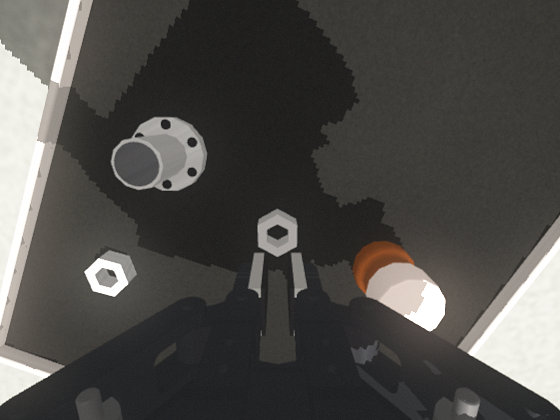

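Nut C (278,233) sits in the groove, abeam of the jar, with no contact. Continuing.

servo_tool:
  targets:
    - [0,-10,0,0,0,0]
    - [0,-20,0,0,0,0]
    - [0,-30,0,0,0,0]
    - [0,-40,0,0,0,0]
    - [0,-50,0,0,0,0]
    - [0,-60,0,0,0,0]
    - [0,-70,0,0,0,0]
    - [0,-80,0,0,0,0]
    - [0,-90,0,0,0,0]
    - [0,-100,0,0,0,0]

```text
t: 11.02
tcp_pos: [0.5236, -0.0074, 0.0353]
tool_rot: [0.983, 0.182, 0.0, 0.0]
force: [-0.0, 1.4, 1.0]
finger_gap: 0.118
```

servo_tool:
  targets:
    - [0,-10,0,0,0,0]
    - [0,-20,0,0,0,0]
    - [0,-30,0,0,0,0]
    - [0,-40,0,0,0,0]
    - [0,-50,0,0,0,0]
    - [0,-60,0,0,0,0]
    - [0,-70,0,0,0,0]
    - [0,-80,0,0,0,0]
    - [0,-90,0,0,0,0]
    - [0,-92,0,0,0,0]

```text
t: 12.28
tcp_pos: [0.4902, 0.0786, 0.0353]
tool_rot: [0.983, 0.183, -0.0, -0.0]
force: [0.7, -0.5, 0.4]
finger_gap: 0.119
```

```bash
python3 w.py -102 -94 115 90 -102 -94 115 -90; python3 -c "
from w import *
print(sense()['q'])
s=snapshot('wrist'); save(s,'w7.png')"
```

```text
t 12.28 tray [-79.7 120.4] z 35.3 F [ 0.7 -0.5  0.4] gap 0.119
[-112.2  184.1  -79.7] [ -0.    0.  -64.6]
[-112.2  184.1  -79.7] [  0.    0.  115.4]
[-6.65409754e-02  6.95546705e-01  1.89651404e+00  9.36236856e-06
  5.50102737e-01 -4.34533114e-01]
```

View pics/w7.png

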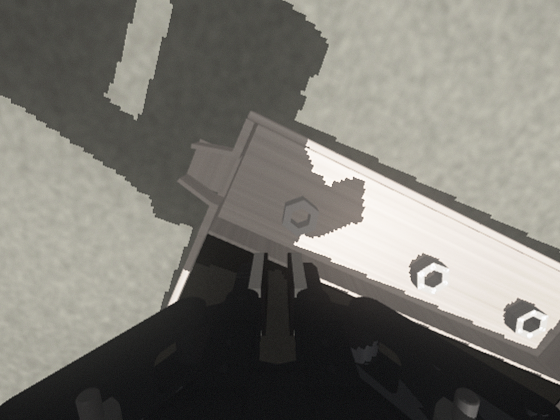

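Nut C is in the trough at (300,212), with A and B still there. Now nut D: turn the tool 90° and push it toward +x, out from behind the nipple.

servo_tool:
  targets:
    - [0,5,-50,0,0,0]
    - [-15,30,-80,0,0,-10]
    - [-40,70,-80,0,0,-20]
    - [-65,110,-80,0,0,-30]
    - [-90,150,-80,0,0,-40]
    - [-112,184,-80,0,0,-50]
    - [-112,184,-80,0,0,-60]
    - [-112,184,-80,0,0,-64.6]
    - [-112,184,-80,0,0,-64.6]
    - [-112,184,-80,0,0,-64.6]

```text
t: 13.58
tcp_pos: [0.4523, -0.1341, 0.1153]
tool_rot: [0.734, 0.679, 0.0, 0.0]
force: [0.6, 0.0, -0.6]
finger_gap: 0.119
```

```bash
python3 w.py -102 -94 35 90 -32 -94 35 90; python3 -c "
from w import *
s=snapshot('wrist'); np.save('w8.npy',s,allow_pickle=True); save(s,'w8.png')
print(proj(s,[[*world(-.0758,-.0936),.039]]))"
```

```text
t 13.57 tray [-101.5  -94.5] z 115.3 F [ 0.6  0.  -0.6] gap 0.119
[ 0.5 -0.5 80.3] [ 0.   0.  -0.1]
[ 0.7 69.5 80.3] [ 0.   0.  -0.1]
[[277.52879092 252.62742313]]
```

View pics/w8.png

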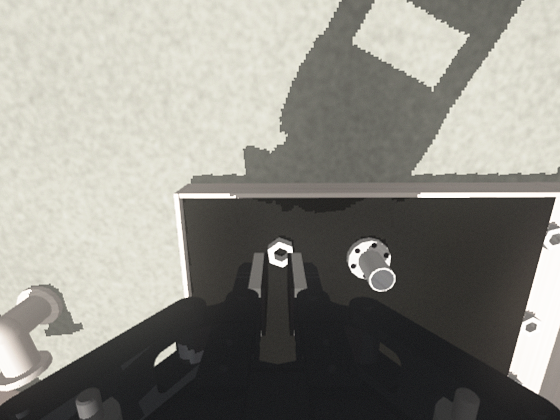

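The nipple is at (370,258) and nut D at (280,250), agreeing with the prediction within about 2 mm. Backing off 2 mm more toward the rim and descending.

servo_tool:
  targets:
    - [1,-2,20,0,0,0]
    - [1,-2.5,40,0,0,0]
    - [1,-2.5,55,0,0,0]
    - [1,-2.5,65,0,0,0]
    - [1,-2.5,72,0,0,0]
    - [1,-2.5,76,0,0,0]
    - [1,-2.5,80,0,0,0]
    - [1,-2.5,80,0,0,0]

```text
t: 14.62
tcp_pos: [0.4498, -0.1329, 0.0353]
tool_rot: [0.734, 0.68, -0.0, -0.0]
force: [0.5, -0.2, -0.9]
finger_gap: 0.122
```

```bash
python3 w.py -35 -94 35 90
```

```text
t 14.62 tray [-104.   -93.5] z 35.3 F [ 0.5 -0.2 -0.9] gap 0.122
[-0.5 69.   0.3] [-0.  -0.  -0.1]
```

servo_tool:
  targets:
    - [0,9,0,0,0,0]
    - [0,18,0,0,0,0]
    - [0,27,0,0,0,0]
    - [0,36,0,0,0,0]
    - [0,45,0,0,0,0]
    - [0,54,0,0,0,0]
    - [0,63,0,0,0,0]
    - [0,69,0,0,0,0]
    - [0,71,0,0,0,0]
    - [0,71,0,0,0,0]

```text
t: 15.88
tcp_pos: [0.5205, -0.1382, 0.0353]
tool_rot: [0.734, 0.68, -0.0, -0.0]
force: [-0.5, -0.8, -0.3]
finger_gap: 0.121
```

servo_tool:
  targets:
    - [0,-6,0,0,0,0]
    - [0,-10,-20,0,0,0]
    - [0,-10,-50,0,0,0]
    - [0,-10,-80,0,0,0]
    - [0,-10,-80,0,0,10]
    - [0,-10,-80,0,0,20]
    - [0,-10,-80,0,0,30]
    - [0,-10,-80,0,0,40]
    - [0,-10,-80,0,0,50]
    - [0,-10,-80,0,0,60]

```text
t: 17.12
tcp_pos: [0.5096, -0.1372, 0.1151]
tool_rot: [0.976, 0.219, -0.001, -0.0]
force: [0.6, -0.6, 0.3]
finger_gap: 0.116
```

```bash
python3 w.py -14 -135 115 0; python3 w.py -14 -150 115 0
```

```text
t 17.12 tray [-44.1 -93.3] z 115.1 F [ 0.6 -0.6  0.3] gap 0.116
[ 5.6 51.1  0.1] [-0.   0.1 29.6]
t 17.12 tray [-44.1 -93.3] z 115.1 F [ 0.6 -0.6  0.3] gap 0.116
[-1.8 64.2  0.1] [-0.   0.1 29.6]
```

servo_tool:
  targets:
    - [3,20,0,0,0,10]
    - [6,45,0,0,0,20]
    - [6,51,0,0,0,29.6]
    - [6,51,0,0,0,29.6]
    - [6,51,0,0,0,29.6]

```text
t: 17.75
tcp_pos: [0.5371, -0.1803, 0.1151]
tool_rot: [0.999, -0.034, -0.001, -0.0]
force: [0.3, -0.5, -1.1]
finger_gap: 0.118
```

```bash
python3 w.py -14 -125 35 0; python3 -c "
from w import *
s=snapshot('wrist'); np.save('w9.npy',s,allow_pickle=True); save(s,'w9.png')
g=cv2.cvtColor(s['color'],cv2.COLOR_RGB2GRAY)
u=proj(s,[[*world(-.015,-.094),.039]])[0].round().astype(int); print(u)
x0,y0=u-35; p=g[y0:y0+70,x0:x0+70]
n,l,st,ce=cv2.connectedComponentsWithStats((p>75).astype(np.uint8))
for i in range(1,n):
  if st[i,4]>60: print(ce[i]+[x0,y0],st[i], (tray(ray(s,ce[i]+[x0,y0],.039)[0])*1e3).round(1))
"
```

```text
t 17.75 tray [ -13.4 -134.2] z 115.1 F [ 0.3 -0.5 -1.1] gap 0.118
[-0.4 -9.1 80.1] [-0.   0.1  0.5]
[276 170]
[277.53262787 167.79365079] [ 21  18  32  30 567] [-13.7 -92.7]
```

View pics/w9.png

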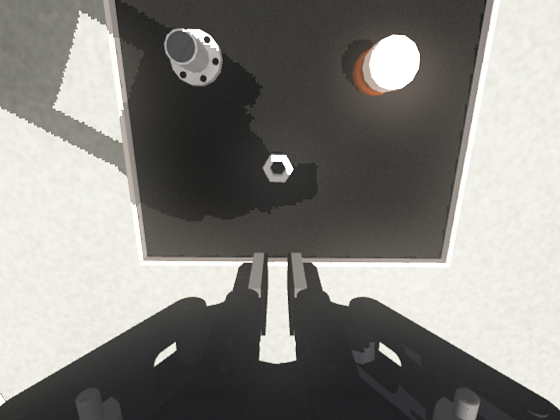

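Nut D at (278,168), tray position (-14,-93) mm, is midway between nipple and jar and centred ahead of the fingers. Final sweep.

servo_tool:
  targets:
    - [0,-7,35,0,0,0.4]
    - [0,-7,65,0,0,0.4]
    - [0,-7,78,0,0,0.4]
    - [0,-7,80,0,0,0.4]
    - [0,-15,80,0,0,0.4]
    - [0,-25,80,0,0,0.4]
    - [0,-35,80,0,0,0.4]
    - [0,-45,80,0,0,0.4]
    - [0,-55,80,0,0,0.4]
    - [0,-65,80,0,0,0.4]

```text
t: 19.05
tcp_pos: [0.5427, -0.1153, 0.0354]
tool_rot: [0.999, -0.038, 0.0, 0.0]
force: [0.3, -0.4, 0.4]
finger_gap: 0.116
```

servo_tool:
  targets:
    - [0,-10,0,0,0,0]
    - [0,-20,0,0,0,0]
    - [0,-30,0,0,0,0]
    - [0,-40,0,0,0,0]
    - [0,-50,0,0,0,0]
    - [0,-60,0,0,0,0]
    - [0,-70,0,0,0,0]
    - [0,-80,0,0,0,0]
    - [0,-90,0,0,0,0]
    - [0,-100,0,0,0,0]

```text
t: 20.3
tcp_pos: [0.5503, -0.0157, 0.0353]
tool_rot: [0.999, -0.038, 0.0, 0.0]
force: [0.5, 0.4, -0.5]
finger_gap: 0.12
```

servo_tool:
  targets:
    - [0,-10,0,0,0,0]
    - [0,-20,0,0,0,0]
    - [0,-30,0,0,0,0]
    - [0,-40,0,0,0,0]
    - [0,-50,0,0,0,0]
    - [0,-60,0,0,0,0]
    - [0,-70,0,0,0,0]
    - [0,-80,0,0,0,0]
    - [0,-87,0,0,0,0]
    - [0,-90,0,0,0,0]

```text
t: 21.55
tcp_pos: [0.5571, 0.0739, 0.0353]
tool_rot: [0.999, -0.038, 0.0, 0.0]
force: [0.0, -0.2, 0.2]
finger_gap: 0.12
```

```bash
python3 w.py 0 0 230 0
```

```text
t 21.55 tray [-12.6 120.8] z 35.3 F [ 0.  -0.2  0.2] gap 0.12
[  12.7  120.8 -194.7] [ 0. -0. -0.]
```

servo_tool:
  targets:
    - [0,3,-50,0,0,0]
    - [0,20,-100,0,0,0]
    - [5,60,-150,0,0,0]
    - [10,100,-195,0,0,0]
    - [13,125,-215,0,0,0]
    - [13,125,-215,0,0,0]
    - [13,125,-215,0,0,0]

```text
t: 22.42
tcp_pos: [0.5595, -0.0515, 0.2493]
tool_rot: [0.999, -0.038, -0.001, -0.001]
force: [-0.6, -1.0, -0.1]
finger_gap: 0.116
```

```bash
python3 -c "
from w import *
state()
s=snapshot('wrist'); save(s,'w10.png'); a=snapshot('scene')
b=np.load('scene0.npy',allow_pickle=True).item()
d=np.abs(a['color'].astype(int)-b['color']).max(2)
# scene comparison of jar, nipple and bench items by template shift
g0,g1=[cv2.cvtColor(x['color'],cv2.COLOR_RGB2GRAY) for x in (b,a)]
for n,(x,y,r) in dict(jar=(279,235,12),nipple=(260,202,10),flange=(374,137,16),spanner=(432,178,32),driver=(117,268,32),solvent=(145,320,30),elbow=(158,275,14)).items():
  t=g0[y-r:y+r,x-r:x+r]; m=cv2.matchTemplate(g1[y-r-6:y+r+6,x-r-6:x+r+6],t,cv2.TM_CCOEFF_NORMED); _,v,_,l=cv2.minMaxLoc(m); print(n,l[0]-6,l[1]-6,round(v,2))
"
```

```text
t 22.43 tray [-0.8 -4.1] z 249.3 F [-0.6 -1.  -0.1] gap 0.116
jar 0 0 1.0
nipple 0 0 1.0
flange 0 0 1.0
spanner 0 0 1.0
driver 0 0 1.0
solvent 0 0 1.0
elbow 0 0 1.0
```

The viewing limit is used up, so I check the nuts numerically.

```bash
python3 -c "
from w import *
im=cv2.imread('pics/w10.png'); g=cv2.cvtColor(im,cv2.COLOR_BGR2GRAY)
s=snapshot('wrist')
# rectify deck and trough planes to tray frame, 2 px/mm
def rect(x0,x1,y0,y1,z):
  X,Y=np.meshgrid(np.arange(x0,x1,.5),np.arange(y0,y1,.5)); P=np.c_[(O+X.reshape(-1,1)/1e3*ex+Y.reshape(-1,1)/1e3*ey),np.full(X.size,z)]
  m=proj(s,P).astype(np.float32).reshape(*X.shape,2); return cv2.remap(g,m[...,0],m[...,1],cv2.INTER_LINEAR)
d=rect(-112,112,-60,112,.039)
n,l,st,ce=cv2.connectedComponentsWithStats((d>80).astype(np.uint8))
print('deck');[print((ce[i]/2+[-112,-60]).round(),st[i,2:]) for i in range(1,n) if st[i,4]>100]
t=rect(-116,116,124,176,.014)
e=cv2.morphologyEx(cv2.Canny(t,30,80),cv2.MORPH_CLOSE,np.ones((9,9)))
n,l,st,ce=cv2.connectedComponentsWithStats(e)
print('trough');[print((ce[i]/2+[-116,124]).round(),st[i,2:]) for i in range(1,n) if st[i,4]>150]
a=snapshot('top'); G=cv2.cvtColor(a['color'],cv2.COLOR_RGB2GRAY)
for p in ((280,175),(327,196),(268,198),(319,230)): print(G[p[1]-4:p[1]+5,p[0]-4:p[0]+5].max())
"
```

```text
deck
[ 55. -37.] [  67   73 3701]
[-69. -21.] [  71   74 3893]
trough
[-59. 135.] [ 268   59 2015]
[108. 137.] [ 38 104 302]
[ -2. 144.] [  80   42 1419]
[ 81. 143.] [ 41  38 587]
81
44
69
44
```

```bash
python3 -c "
from station import *
print(sign_off())"
```

```text
the job is handed in; nothing more can be done
None
```

I swept all four nuts along the deck into the trough with slightly opened fingers and handed the job in at about 22.5 s. The hand-in reports no verdict. The nut behind the nipple was first pushed sideways into the gap between nipple and jar.

**Nuts:**
- Three of the nuts were seen lying flat in the trough in wrist pictures.
- The fourth was only checked numerically, because I had reached the 12-picture viewing limit. A blob the size of two nuts side by side appeared in the trough around x -2, y 144 mm, where it and one earlier nut should lie.
- One of the three, near x -85 mm, did not come out as its own shape in that last check. It merged with the shadow edges, so its place rests on the earlier picture.
- The part of the deck I rechecked (y -60 to 112 mm) showed only the nipple and jar. In the top view, the two starting places farther back read dark.

**Bystanders:** matching the scene view before and after gave 0 px shift, with match score 1.0, for the nipple, jar, flange, spanner, screwdriver, solvent and elbow.

**Arm:** it ended clear of everything, with the tool 0.25 m up. Measured forces stayed within about 1.5 N at every reading.

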